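# Re-rack the samples in the order of their controls

## Task

Move the four capped sample tubes from the grey rack into the front row of the white rack, so that each stands directly in front of the control tube with the same cap colour, upright and right down on the rack's base. Lower each one home rather than letting it drop in. Leave the slim control tubes standing in their places, and do not tip a sample over on the way.

Things in the scene. Friction and masses are not known exactly. Their poses are not given: they have to be found in the camera images.
- source_rack: Grey one-row tube rack, 56 x 224 x 62 mm, fixed, left or right of the other rack, turned up to 0.3 rad. Origin: centre of its underside; y along the row. Four square 33 mm holes in its 4 mm top plate (upper face z = 62 mm) at x = 0, y = -75, -25, 25, 75 mm; tubes stand on its solid base (z = 5 mm).
- target_rack: White plastic two-row tube rack, 118 x 224 x 62 mm, fixed, turned up to 0.3 rad. Origin: centre of its underside; y along the rows. Front row (robot's side): four empty square 33 mm holes at x = -30, y = -75, -25, 25, 75 mm; back row: 20 mm holes at x = +30, same y, with the controls. Top plate 4 mm, upper face z = 62 mm; tubes rest on its solid base (z = 5 mm).
- sample_red: Sample tube, red screw cap, 115 mm tall, about 60 g: pale body of 29 mm with a round bottom (half a sphere) that guides it into a hole; it leans a little there; cap 34 mm wide on its top 20 mm. Origin: centre of the tip; z up the tube. Starts in any source-rack hole. Caps in a row are 16 mm apart: grip the cap from above with the fingers in front of and behind the row.
- sample_yellow: Sample tube, yellow screw cap, 115 mm tall, about 60 g: pale body of 29 mm with a round bottom (half a sphere) that guides it into a hole; it leans a little there; cap 34 mm wide on its top 20 mm. Origin: centre of the tip; z up the tube. Starts in any source-rack hole. Caps in a row are 16 mm apart: grip the cap from above with the fingers in front of and behind the row.
- sample_green: Sample tube, green screw cap, 115 mm tall, about 60 g: pale body of 29 mm with a round bottom (half a sphere) that guides it into a hole; it leans a little there; cap 34 mm wide on its top 20 mm. Origin: centre of the tip; z up the tube. Starts in any source-rack hole. Caps in a row are 16 mm apart: grip the cap from above with the fingers in front of and behind the row.
- sample_blue: Sample tube, blue screw cap, 115 mm tall, about 60 g: pale body of 29 mm with a round bottom (half a sphere) that guides it into a hole; it leans a little there; cap 34 mm wide on its top 20 mm. Origin: centre of the tip; z up the tube. Starts in any source-rack hole. Caps in a row are 16 mm apart: grip the cap from above with the fingers in front of and behind the row.
- control_red: Control tube with a red screw cap, slimmer, 112 mm tall: pale round-bottomed body of 17 mm, cap of 21 mm diameter on its top 16 mm. About 25 g. Origin at the centre of its tip, z along the tube, up. It stands loose in one of the back-row holes of the target rack, which one varies, and stays there.
- control_yellow: Control tube with a yellow screw cap, slimmer, 112 mm tall: pale round-bottomed body of 17 mm, cap of 21 mm diameter on its top 16 mm. About 25 g. Origin at the centre of its tip, z along the tube, up. It stands loose in one of the back-row holes of the target rack, which one varies, and stays there.
- control_green: Control tube with a green screw cap, slimmer, 112 mm tall: pale round-bottomed body of 17 mm, cap of 21 mm diameter on its top 16 mm. About 25 g. Origin at the centre of its tip, z along the tube, up. It stands loose in one of the back-row holes of the target rack, which one varies, and stays there.
- control_blue: Control tube with a blue screw cap, slimmer, 112 mm tall: pale round-bottomed body of 17 mm, cap of 21 mm diameter on its top 16 mm. About 25 g. Origin at the centre of its tip, z along the tube, up. It stands loose in one of the back-row holes of the target rack, which one varies, and stays there.
Mind the look-alikes: they are no part of the job. What is shaped like the sample_blue but pink is not meant.

How it is judged:
By the outcome, as a careful person would: the job done as asked, in the order asked, and still so for the second after the job is handed in, with the robot touching nothing.
It also fails if it takes over 128 s, if anything falls off the work surface, if the arm or the gripper's body presses on something with over 40 N, if the wrist force passes 120 N, or if a joint passes its speed limit or range.

## Robot

A 6-joint arm with a two-finger parallel gripper is mounted at the origin on a cart in front of the work surface, level with it; the furniture and walls round the work are solid. World frame = base frame: x ahead of the robot, y to its left, z up, the work surface at z = 0. Lengths are in m, angles in degrees, forces in N, time in s.
With the tool pointing down it reaches from about 0.15 to 0.775 m from the base axis. Payload 6.1 kg.
Tool frame: the origin (TCP) lies at the very end of the fingers, on their centre line; the grasp point (between the pads) lies robot.pinch_z behind it (robot.pinch_z is the distance from the TCP to the grasp point, in m); z points along the fingers, y is the line along which they close (so a half turn about z gives the same grasp; the last joint's range is limited). The gripper opens to 85 mm and grips with 20 to 120 N. Pads are 22 mm wide; open, the fingers measure 114 mm over their backs; the gripper's body (76 mm by 85 mm) begins 54 mm behind the grasp point. The pads swing forward as they close: fully open they stand 13 mm farther back than shut.
Start: joints at [-68.468, 7.208, -2.269, 80.523, 0, 90], TCP at [0.193, -0.488, 0.231] pointing down, gripper open.
Joint ranges: [-155.77, 155.77], [-54.66, 111.73], [-72.52, 77.12], [-102.08, 115.82], [-83.92, 84.16], [-180, 180]. Speed limits (degrees/s): [136.94, 136.94, 172.46, 180, 180, 180].

## Interface

Orientations are given as [roll, pitch, yaw] about the fixed x, y, z axes, in that order (R = Rz(yaw) Ry(pitch) Rx(roll)).
In Python, from rig import robot, hand, planner, telemetry, snapshot, sign_off gives the robot as it stands. Calls block until the motion is done:
- robot.goto(position, orientation): joint-space move of the TCP to a pose.
- robot.line_to(position, rotation=None, feed=0.15): straight line of the TCP; rotation=None keeps the orientation; feed is the mean speed in m/s.
- robot.move_j(angles): joint-space move.
- hand.command_gripper(opening, f_grip=None): finger opening in m; f_grip is the grip in N (None keeps the last); returns when the fingers have stopped.
- robot.hold(seconds).
- planner.solve_ik(position, orientation): joint angles nearest the present ones, or None.
- telemetry.read_state(): the state.
- snapshot(name): name is "side" or "top"; returns a dict with "color" (400x640x3 uint8, red, green, blue), "z_map" (400x640 float32, m along the optical axis (not along the pixel's ray), 0 where there is no reading), "intrinsics" (3x3 intrinsics, pixels), "k1" (the pictures are not rectified: a ray, as slopes to the right and down, at radius r is drawn at 1 + k1 r^2 times it, then the intrinsics apply), "extrinsics" (4x4, takes a point from world to camera coordinates). Camera axes: x right, y down, z forward; pixel columns grow to the right and rows downward; lengths in m; the calibration is good to about 2 mm. A picture is of the moment at which its call begins.
A pose or a line that the arm cannot do raises robot.MotionError and nothing moves.
- sign_off(): hands the job in; it is judged then, once.
The state is a dict: "time_s": time; "joint_pos": joint angles; "qvel": joint speeds; "joint_torque": joint torques, N m; "tcp_pos": TCP position; "ee_rot": TCP orientation; "force": force on the tool from outside, world axes, zero at the start; "ft_torque": the same for the moment, N m; "finger_gap": finger opening in m; "grip_force": force on a finger pad.
Only numpy, scipy, OpenCV 4.12 (cv2) and the standard library are available. Lean on these libraries where they do the work, as an engineer would, in place of code of your own. Each camera call takes 0.05 s, during which the arm holds its last target. There are 200 camera calls.

## Working session

There is one attempt and no reset: what is moved stays moved. The work goes in short steps, each a Python script; the robot and the scene stay as the last script left them, time stands still between calls to the robot, and variables do not carry over. Pictures are saved under pics/ and viewed, at most 14 in all, crops included, and the job is handed in when it is done.

```bash
ls; mkdir -p pics
python3 - <<'E'
from rig import *
import cv2,numpy as np
for n in("top","side"):
    s=snapshot(n); np.savez(f"{n}0.npz",**s)
    cv2.imwrite(f"pics/{n}0.png",s["color"][...,::-1])
    print(n,s["intrinsics"],s["k1"],s["extrinsics"].round(3), (s["z_map"]>0).mean())
print(telemetry.read_state(),robot.pinch_z)
E
```

```text
pics
top [[386.91127543   0.         313.55900474]
 [  0.         386.91127543 204.5002222 ]
 [  0.           0.           1.        ]] -0.029936959901712024 [[-0.024 -0.999 -0.031 -0.004]
 [-0.981  0.029 -0.191  0.551]
 [ 0.191  0.026 -0.981  0.787]
 [ 0.     0.     0.     1.   ]] 0.9963515625
side [[495.97019833   0.         313.41913458]
 [  0.         495.97019833 199.00297782]
 [  0.           0.           1.        ]] -0.12432400167680525 [[ 0.979  0.205  0.013 -0.544]
 [ 0.157 -0.708 -0.688 -0.062]
 [-0.131  0.676 -0.725  1.118]
 [ 0.     0.     0.     1.   ]] 0.996046875
{'time_s': 0.1, 'joint_pos': array([-6.84680467e+01,  7.23969417e+00, -2.32178894e+00,  8.05233019e+01,
       -1.76851889e-04,  8.99988076e+01]), 'qvel': array([-0.00170831, -0.02628804,  0.08480587,  0.05782894,  0.01635834,
        0.00732638]), 'joint_torque': array([ 1.11463520e-03, -4.36903846e+01,  3.53606200e+01,  1.36099380e-02,
        6.60274395e-06,  9.66601135e-06]), 'tcp_pos': array([ 0.1925484 , -0.48801676,  0.23057977]), 'ee_rot': array([-1.79915215e+02,  1.75087199e-04,  2.15331460e+01]), 'force': array([ 0.73144055, -0.1481703 , -0.649314  ]), 'ft_torque': array([ 0.00363564,  0.00492905, -0.07484828]), 'grip_force': 0.0, 'finger_gap': 0.08525838008982232} 0.0187
```

View pics/top0.png

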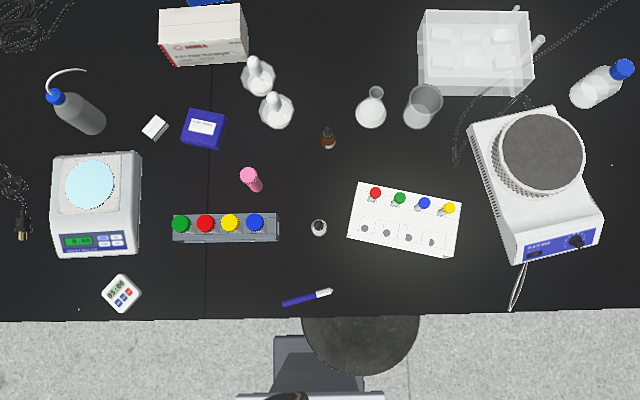

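View pics/side0.png

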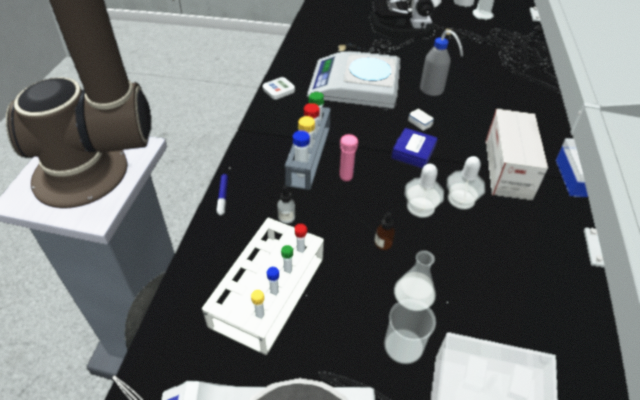

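The top view shows sample caps green (180,223), red (205,223), yellow (229,223), blue (255,222); controls red (375,192), green (400,198), blue (424,203), yellow (449,208); and a pink decoy at (250,178) behind the grey rack. The side view agrees with that.

```bash
cat > vis.py <<'E'
import numpy as np, cv2
def rays(s,uv):
    """pixels -> camera centre, world ray directions (camera z = 1)"""
    uv=np.asarray(uv,float).reshape(-1,1,2)
    d=cv2.undistortPoints(uv,s["intrinsics"],np.array([float(s["k1"]),0,0,0,0]))[:,0]
    E=s["extrinsics"];R,t=E[:3,:3],E[:3,3]
    return -R.T@t, np.c_[d,np.ones(len(d))]@R
def on_plane(s,uv,z):
    c,d=rays(s,uv); return c+d*((z-c[2])/d[:,2])[:,None]
def cloud(s):
    v,u=np.mgrid[:400,:640]; c,d=rays(s,np.c_[u.ravel(),v.ravel()])
    P=(c+d*s["z_map"].reshape(-1,1)).reshape(400,640,3); P[s["z_map"]<=0]=np.nan
    return P
def cross(a,pa,b,pb):
    """nearest point of two rays and their miss distance"""
    ca,da=rays(a,pa);cb,db=rays(b,pb);da,db=da[0],db[0]
    k=np.linalg.lstsq(np.c_[da,-db],cb-ca,rcond=None)[0]
    p,q=ca+k[0]*da,cb+k[1]*db
    return (p+q)/2,np.linalg.norm(p-q)
HUE=dict(red=(172,8),yellow=(20,33),green=(50,85),blue=(105,128))
def cmask(s,col):
    h=cv2.cvtColor(s["color"],cv2.COLOR_RGB2HSV);H,S,V=h[...,0],h[...,1],h[...,2]
    lo,hi=HUE[col]; m=(H>=lo)&(H<=hi) if lo<hi else (H>=lo)|(H<=hi)
    return m&(S>120)&(V>50)
def caps(s):
    """colour -> list of (cap-top centre pixel, height of top by depth, area)"""
    P=cloud(s);out={}
    for c in HUE:
        n,L,st,ce=cv2.connectedComponentsWithStats(cmask(s,c).astype(np.uint8),connectivity=8)
        out[c]=[]
        for i in range(1,n):
            if st[i,4]<25: continue
            m=L==i; z=P[...,2]; top=np.nanpercentile(z[m],85)
            if not .09<top<.20: continue
            t=m&(z>top-.006); v,u=np.nonzero(t)
            out[c].append((np.array([u.mean(),v.mean()]),np.nanmedian(z[t]),t.sum(),np.nanmedian(P[t],axis=0)))
    return out
E
python3 - <<'E'
from vis import *
np.set_printoptions(precision=4,suppress=True)
T=dict(np.load("top0.npz"));S=dict(np.load("side0.npz"))
ct,cs=caps(T),caps(S)
for c in HUE:
    for a in ct[c]:
        b=[x for x in cs[c] if np.linalg.norm(x[3][:2]-a[3][:2])<.03]
        print(c,a[0],a[2],'depthP',a[3],'plane',on_plane(T,a[0],.12)[0][:2])
        for x in b: print('   side',x[0],x[2],x[3],'tri',*cross(T,a[0],S,x[0]))
# racks
for n,s in(("top",T),("side",S)):
    P=cloud(s);g=s["color"].min(2)
    m=(g>120)&(abs(P[...,2]-.062)<.006)
    m=cv2.morphologyEx(m.astype(np.uint8),cv2.MORPH_CLOSE,np.ones((3,3)))
    k,L,st,ce=cv2.connectedComponentsWithStats(m)
    for i in range(1,k):
        if st[i,4]<600: continue
        cn=max(cv2.findContours((L==i).astype(np.uint8),cv2.RETR_EXTERNAL,cv2.CHAIN_APPROX_NONE)[0],key=len)
        zz=np.nanmedian(P[...,2][L==i]); print(n,'plate px',ce[i],st[i,4],'z',zz)
        w=on_plane(s,cn.reshape(-1,2),.062)[:,:2]
        r=cv2.minAreaRect(w.astype(np.float32)); print(r)
# pink
h=cv2.cvtColor(T["color"],cv2.COLOR_RGB2HSV);P=cloud(T)
m=(h[...,0]>150)&(h[...,0]<172)&(h[...,1]>80);m[:150]=0;m[210:]=0
print('pink',np.nanpercentile(P[m],[2,50,98],axis=0))
v=T["color"][170:270,150:480][...,::-1]
cv2.imwrite("pics/crop0.png",cv2.resize(v,None,fx=2.4,fy=2.4,interpolation=cv2.INTER_CUBIC))
E
```

```text
red [375.1648 191.8242] 91 depthP [ 0.5602 -0.1445  0.1179] plane [ 0.56   -0.1444]
   side [300.2477 228.844 ] 109 [ 0.562  -0.1483  0.1157] tri [ 0.5616 -0.1455  0.1125] 0.00021119457016548375
red [204.139  222.6368] 223 depthP [0.5071 0.1988 0.1211] plane [0.5074 0.199 ]
   side [311.2443 108.7023] 131 [0.509  0.1943 0.1179] tri [0.508  0.201  0.1131] 0.0009963433692718334
yellow [449.3636 207.1705] 88 depthP [ 0.5249 -0.2898  0.1179] plane [ 0.5245 -0.2891]
   side [257.2054 295.7679] 112 [ 0.5269 -0.295   0.1157] tri [ 0.526  -0.2922  0.1109] 0.0003672425772558716
yellow [228.9234 222.1126] 222 depthP [0.5071 0.1488 0.121 ] plane [0.5071 0.149 ]
   side [306.3947 122.2237] 152 [0.5088 0.1437 0.1178] tri [0.5079 0.1506 0.113 ] 0.0007180416339109416
green [399.593  196.7442] 86 depthP [ 0.5486 -0.1927  0.1178] plane [ 0.5485 -0.1924]
   side [286.8875 250.2375] 80 [ 0.551  -0.1995  0.1158] tri [ 0.55   -0.1945  0.1105] 0.0009695880902886499
green [179.8182 223.0818] 220 depthP [0.5078 0.2481 0.1208] plane [0.5079 0.2485]
   side [316.0094  96.566 ] 106 [0.5097 0.2416 0.1178] tri [
[... 1406 characters left out ...]
234531857979
((0.6031655669212341, 0.46847623586654663), (0.15699030458927155, 0.1942244917154312), 0.9517151713371277)
side plate px [309.2382 145.6525] 613 z 0.05982979301047858
((0.5091680884361267, 0.1701599359512329), (0.21541495621204376, 0.05342699587345123), 89.31793212890625)
side plate px [263.7817 279.5936] 5241 z 0.060720609921341095
((0.5144827365875244, -0.2135777771472931), (0.22663430869579315, 0.11905723810195923), 76.22877502441406)
side plate px [225.5585 392.1677] 650 z 0.05641750696683184
((0.5206453800201416, -0.4303601384162903), (0.08652230352163315, 0.02627468854188919), 13.258830070495605)
pink [[0.5896 0.0973 0.0024]
 [0.6001 0.11   0.114 ]
 [0.6215 0.1287 0.1182]]
```

View pics/crop0.png

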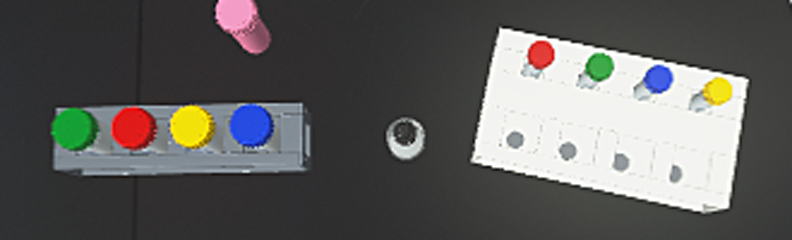

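The crop shows the racks clearly: four empty front holes at top-view px (365,228), (387,233), (409,238) and (431,242). Heights agree across the two views: cap tops about 0.12 m and plates about 0.062 m. The control row also fits the measured plate pose, so I'll do one tube first.

```bash
cat > job.py <<'E'
from rig import *
import numpy as np
YS,YT=-0.5,-13.9                      # rack yaws
PICK=dict(green=(.5087,.2460),red=(.5083,.1967),yellow=(.5080,.1466),blue=(.5078,.0968))
C=np.array([.5144,-.2120]);a=np.radians(YT)
R=np.array([[np.cos(a),-np.sin(a)],[np.sin(a),np.cos(a)]])
SLOT={c:C+R@[-.030,y] for c,y in dict(red=.075,green=.025,blue=-.025,yellow=-.075).items()}
ZG,ZUP=.089,.235
F0=None
def st(tag):
    s=telemetry.read_state()
    print(tag,'t%.1f'%s["time_s"],'tcp',s["tcp_pos"].round(4),'F',s["force"].round(1),'gap %.4f grip %.1f'%(s["finger_gap"],s["grip_force"]))
    return s
def rot(rack,flip): return [180,0,flip+rack]
def pick(c,flip=90):
    x,y=PICK[c]; hand.command_gripper(.07)
    robot.goto([x,y,.19 if False else ZUP],rot(YS,flip))
    robot.line_to([x,y,ZG],feed=.12); st('at '+c)
    hand.command_gripper(.02,30); st('gripped')
    robot.line_to([x,y,ZUP],feed=.12); return st('lifted')
def place(c,flip=90):
    x,y=SLOT[c]
    robot.goto([x,y,ZUP],rot(YT,flip)); f0=st('over')["force"][2]
    robot.line_to([x,y,ZG+.062],feed=.12)
    for z in np.arange(ZG+.056,ZG-.0031,-.004):
        robot.line_to([x,y,z],feed=.04); s=telemetry.read_state()
        df=s["force"]-np.array([0,0,f0])
        print('%.3f'%z,df.round(1),end=' ')
        if df[2]>6: break
    print(); return st('down')
def release(c):
    x,y=SLOT[c]
    hand.command_gripper(.05); robot.line_to([x,y,.15],feed=.1); robot.line_to([x,y,ZUP],feed=.15); st('clear')
E
python3 - <<'E'
from job import *
for f in(90,-90): print(f,planner.solve_ik([*PICK['green'],ZG],rot(YS,f)),planner.solve_ik([*SLOT['yellow'],ZG],rot(YT,f)))
print(SLOT)
pick('blue',-90 if abs(planner.solve_ik([*PICK['green'],ZG],rot(YS,-90))[5])<abs(planner.solve_ik([*PICK['green'],ZG],rot(YS,90))[5]) else 90)
import cv2
s=snapshot('side');cv2.imwrite('pics/side1.png',s["color"][...,::-1])
E
```

```text
90 [ 25.80774249  13.58454989 -12.55828005  63.85717006   0.
 116.30774249] [-30.7142655   11.34781386 -15.37808741  63.27409872   0.
  73.1857345 ]
-90 [ 25.80774249  13.58454989 -12.55828005  63.85717006   0.
 -63.69225751] [ -30.7142655    11.34781386  -15.37808741   63.27409872    0.
 -106.8142655 ]
{'red': array([ 0.50329561, -0.13198942]), 'green': array([ 0.49128421, -0.18052525]), 'blue': array([ 0.4792728 , -0.22906107]), 'yellow': array([ 0.4672614 , -0.27759689])}
at blue t4.3 tcp [0.5083 0.0969 0.0898] F [-0.6  1.2  0.2] gap 0.0704 grip 0.0
gripped t4.7 tcp [0.5082 0.0969 0.0895] F [ 0.2 -0.1  2.4] gap 0.0332 grip 29.6
lifted t6.0 tcp [0.5075 0.0967 0.2342] F [-0.2 -0.1 -0. ] gap 0.0332 grip 29.8
```

View pics/side1.png

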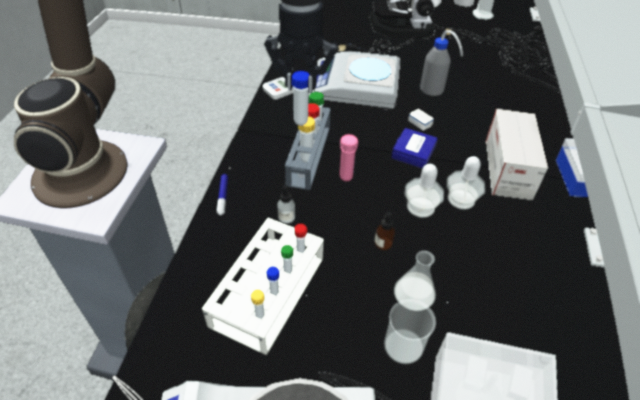

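The blue tube hangs upright in the gripper at (301,95) and its old hole is empty. Next I place it.

Run:
```python
from job import *
place('blue',-90)
import cv2
s=snapshot('side');cv2.imwrite('pics/side2.png',cv2.resize(s["color"][180:380,160:420,::-1],None,fx=2.5,fy=2.5))
```

```text
over t7.3 tcp [ 0.4795 -0.2283  0.2349] F [ 0.4  0.7 -0.3] gap 0.0331 grip 29.8
0.145 [-0.1 -0.4 -1. ] 0.141 [ 0.2  0.7 -0.2] 0.137 [ 0.1  0.2 -0.5] 0.133 [-0.3  0.  -0.6] 0.129 [-0.4  0.1 -1.6] 0.125 [-0.1  0.7 -0.8] 0.121 [ 1.1  0.4 -0.3] 0.117 [ 0.5 -0.1 -0.4] 0.113 [ 0.2  0.8 -0.3] 0.109 [-0.3 -0.3 -1. ] 0.105 [-1.   0.4 -0.7] 0.101 [0.  1.1 0. ] 0.097 [ 0.5 -0.  -1.1] 0.093 [-0.3  0.5 -0.4] 0.089 [1.  0.1 2.8] 
down t12.0 tcp [ 0.4798 -0.2293  0.0895] F [1.  0.1 2.5] gap 0.0331 grip 30.1
```

View pics/side2.png

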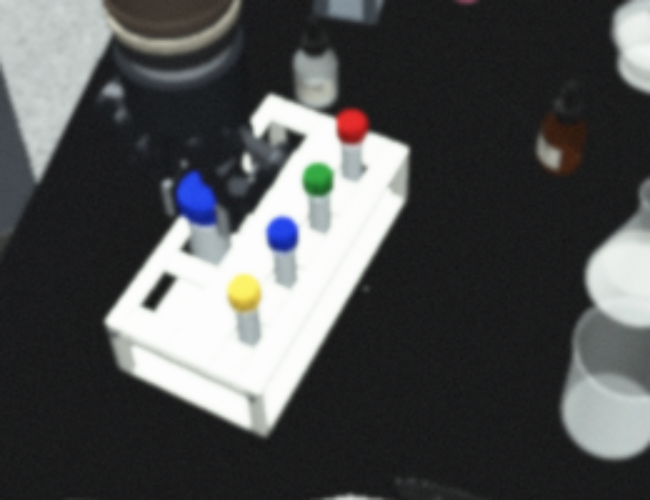

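The blue tube is down in the hole in front of the blue control, at crop px (205,225), with contact felt at exactly seat height. I release it and carry on with the other three, halting if contact comes early.

Run:
```python
from job import *
import cv2
release('blue')
for c in('yellow','red','green'):
    s=pick(c,-90)
    if not .031<s["finger_gap"]<.037: print('BAD GRASP');break
    s=place(c,-90)
    if s["tcp_pos"][2]>ZG+.003: print('EARLY CONTACT');break
    release(c)
else: robot.goto([.25,.05,.3],[180,0,-90])
for n in('top','side'):
    s=snapshot(n);np.savez(n+'3.npz',**s)
    k=s["color"][170:270,150:480] if n=='top' else s["color"][180:380,160:420]
    cv2.imwrite(f'pics/{n}3.png',cv2.resize(k[...,::-1],None,fx=2.4,fy=2.4,interpolation=cv2.INTER_CUBIC))
from vis import caps
T=dict(np.load("top3.npz"));S=dict(np.load("side3.npz"))
for n,s in(('top',T),('side',S)):
    for c,l in caps(s).items():
        for x in l: print(n,c,x[0].round(0),x[3].round(4),x[2])
```

```text
clear t13.8 tcp [ 0.479  -0.2289  0.2339] F [-0.3 -0.9 -0.5] gap 0.0496 grip 0.0
at yellow t16.9 tcp [0.5085 0.1468 0.0898] F [-0.2 -0.2  0.4] gap 0.0699 grip 0.0
gripped t17.4 tcp [0.5082 0.1467 0.0895] F [0.8 0.7 2.3] gap 0.0331 grip 29.6
lifted t18.7 tcp [0.5077 0.1465 0.2341] F [-0.3 -0.3 -0.3] gap 0.0332 grip 29.8
over t20.3 tcp [ 0.4676 -0.2768  0.235 ] F [-0.3 -0.2 -0.2] gap 0.0332 grip 29.8
0.145 [-0.3  0.7 -0.9] 0.141 [ 0.4 -1.1  0.2] 0.137 [-0.8  0.2 -0.2] 0.133 [ 0.2 -0.7 -0.2] 0.129 [ 0.3 -0.5 -0.3] 0.125 [ 0.7  0.2 -0.1] 0.121 [-0.6  0.5 -0.9] 0.117 [ 1.4  0.6 -0.3] 0.113 [ 0.1  0.9 -0.2] 0.109 [ 0.4 -0.2 -0.7] 0.105 [-0.4  0.1 -0.2] 0.101 [-0.4  0.3 -0.1] 0.097 [-0.4  0.5 -0.1] 0.093 [-0.4  0.7  0.3] 0.089 [-0.8 -0.2  3.5] 
down t24.9 tcp [ 0.4677 -0.2779  0.0895] F [-0.8 -0.2  3.2] gap 0.0330 grip 30.1
clear t26.7 tcp [ 0.467  -0.2774  0.2339] F [-0.   0.  -0.4] gap 0.0495 grip 0.0
at red t30.1 tcp [0.5088 0.1969 0.0898] F [ 0.5 -0.  -0.1] gap 0.0698 grip 0.0
gripped t30.6 tcp [0.5086 0.1968 0.0895] F [ 0.  -0.8  2.2] gap 0.0330 grip 29.6
lifted t31.9 tcp [0.508  0.196
[... 1726 characters left out ...]
225.] [ 0.4917 -0.177   0.1211] 227
top blue [624.  67.] [ 0.8024 -0.6696  0.1456] 265
top blue [53. 95.] [0.7797 0.5179 0.1545] 160
top blue [424. 202.] [ 0.5367 -0.2415  0.1179] 89
top blue [419. 231.] [ 0.4788 -0.2256  0.1212] 233
side red [270. 216.] [ 0.5044 -0.133   0.1189] 254
side red [300. 229.] [ 0.5621 -0.1479  0.1159] 109
side yellow [225. 279.] [ 0.4685 -0.2788  0.1186] 314
side yellow [257. 296.] [ 0.5267 -0.2954  0.1152] 113
side green [256. 235.] [ 0.4919 -0.1818  0.119 ] 261
side green [287. 250.] [ 0.5503 -0.1988  0.1158] 80
side blue [441.  41.] [0.7831 0.5138 0.1518] 74
side blue [241. 257.] [ 0.4801 -0.2302  0.1187] 288
side blue [272. 272.] [ 0.5384 -0.2466  0.1157] 108
```

View pics/top3.png

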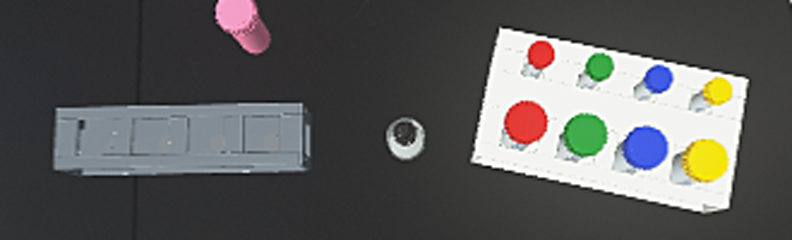

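View pics/side3.png

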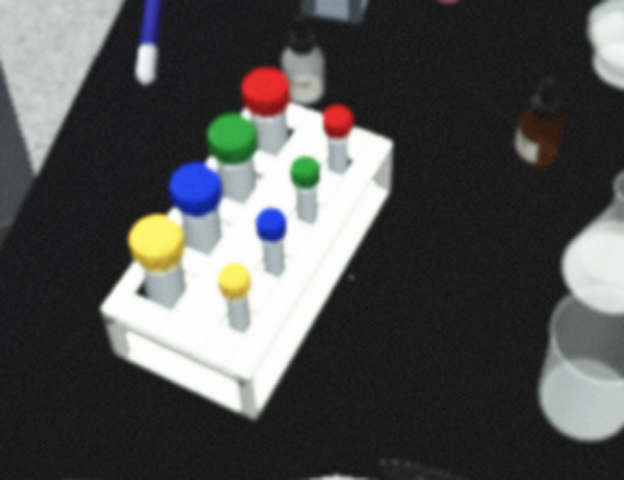

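The grey rack is empty. All four samples stand upright in front of their matching controls: red (525,122), green (585,135), blue (645,148) and yellow (707,160) in the top crop. Their cap tops are at the same 0.121 m as before, so they are seated on the base. The robot is clear and the controls have not moved.

```bash
python3 -c "
from rig import *
print(sign_off())"
```

```text
the job is handed in; nothing more can be done
None
```

All four sample tubes stand upright and fully down in the white rack, each in front of the control with its cap colour, the controls are still in place, and the job is handed in after about 55 s of robot time.

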